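# Post a fossil jaw through the slot of a conservation chamber

## Robot

A 6-joint arm with a two-finger parallel gripper is mounted at the origin on the work surface. World frame = base frame: x ahead of the robot, y to its left, z up, the work surface at z = 0. Lengths are in m, angles in rad, forces in N, time in s.
With the tool pointing down it reaches from about 0.35 to 0.85 m from the base axis. Payload 8.1 kg.
Tool frame: the origin (TCP) lies midway between the tips of the shut fingers; the grasp point (between the pads) lies 19 mm behind it; z points along the fingers, y is the direction in which the jaws open and shut (so a half turn about z gives the same grasp; the last joint's range is limited). The gripper opens to 93 mm and grips with 3 to 60 N. Pads are 15 mm wide; open, the fingers measure 128 mm over their backs; the gripper's body (75 mm by 188 mm) begins 65 mm behind the grasp point.
Start: joints at [-1.244, 0.13, 1.488, -0, 1.523, -0.085], TCP at [0.24, -0.55, 0.219] pointing down, gripper open.
Joint ranges: [-2.96, 2.96], [-0.89, 2.26], [0.02, 2.5], [-1.34, 4.48], [0, 2.73], [-2.66, 2.66]. Speed limits (rad/s): [2.39, 2.39, 2.79, 3.14, 3.14, 3.14].

## Interface

Orientations are given as a rotation vector (axis times angle).
In Python, from plant import robot gives the robot as it stands. The module is installed in compiled form; this text tells all that it offers.
- The arm moves only by the shell command python3 -m pendant 'ROWS' [FORCE]. ROWS is JSON, a list of rows, each an object with "translation": the shift along the tool's x, y, z in mm, a list of three; "twist": the turn, a rotation vector about the tool's x, y, z in rad, a list of three; "grip": the opening, from -1 (shut) to 1 (fully open). A call has exactly 10 rows; each row shifts and turns the pose as measured when the row begins, along the tool's axes as they then stand; what a row does not reach is not made up. A row lasts 1/10 s, in which the tool goes at most 50 mm and 8.59 degrees, less where a joint would pass 70% of its speed; a pose out of reach is approached as far as the arm can. A call is refused whole if a number of a shift passes 50 or a number of a turn 0.15, either way. A call with a gripper value outside its range is refused whole. The fingers move at their own pace and stop on an object; FORCE is the grip in N (left out, the last holds). Time passes only in rows, so rows that do not move let the fingers close, or fill a call up. It gives the time, the measured TCP pose, the force and the opening at its end, in the units of the state.
- robot.read_state(): the state, without advancing time (a new reading comes with each control period).
- robot.read_camera(name): name is "scene" or "top" or "wrist"; returns (picture, depth): 400x640x3 uint8, red, green, blue; 400x640 float32, m along the optical axis (not along the pixel's ray), 0 where there is no reading.
- robot.camera_info(name): a dict with "vertical_fov" (degrees; the focal length in pixels is half the picture's height over the tangent of half this angle, whatever the lens; pixels are square), "cx", "cy" (the principal point, pixels), "cam_to_world" (4x4, takes a point from camera to world coordinates). Camera axes: x right, y up, looking along -z (the intrinsics and any distortion apply to the point x, -y, -z); pixel columns grow to the right and rows downward; lengths in m; the calibration is good to about 2 mm. A picture is of the moment at which its call begins: read the wrist's pose just before it. camera_info takes no time and is no camera call; for the wrist camera it gives the pose at the moment of the call.
- robot.close_job(): hands the job in, once; it reports no verdict.
The state is a dict: "t": time; "q": joint angles; "dq": joint speeds; "joint_torque": joint torques, N m; "tool_pos": TCP position; "orientation": TCP orientation; "force": force on the tool from outside, world axes, zero at the start; "wrist_torque": the same for the moment, N m; "opening": finger opening in m.
Only numpy, scipy, OpenCV 4.12 (cv2) and the standard library are available. Lean on these libraries where they do the work, as an engineer would, in place of code of your own. Each camera call takes 0.05 s, during which the arm holds its last target. There are 200 camera calls.

## Task

Slide the orange shutter of the conservation chamber fully open by its black tab. Take the steel boat with the fossil jaw by its red handle, slide it level through the slot until the whole trough is inside and, without the boat touching the slot edges or any other part of the chamber, tip its nose down so that the jaw slides off onto the foam bed. Draw the boat out again, set it back on its wooden rest the way it lay and let go, with the shutter left open; do not touch the jaw with the gripper and leave everything else on the table where it is.

Things in the scene. Friction and masses are not known exactly. Their poses are not given: they have to be found in the camera images.
- chamber: Clear box fixed to the table, 260 mm deep, 180 wide, 195 high; a blue cover plate is its front. Origin at table height on the cover's outer face below the slot's middle; x runs level inward, z up. Cover: 8 mm thick, y -190 to +90 mm. Shutter rails stand 10 mm proud of it at z 111-117 and 183-189 mm. Walls and lid (inner faces x 254, z 190 mm) are solid. Black foam bed inside, top at z 30 mm.
- slot (a point): Centre of the slot through the cover, at mid thickness, 150 mm above the table. The slot is 78 mm wide (y) and 50 mm high (z: 125 to 175 mm). Axes as the chamber's: x level into the chamber, z up.
- shutter (a joint): Orange sliding shutter (96 x 66 mm, up to 7 mm before the cover) over the slot; 0 = closed, 0.12 m = fully open at its stop; slides along the chamber's -y (to the right as one faces the cover). Resists with about 1.5 N, stays where it is left. Starts within 20 mm of closed.
- shutter_tab (a point): Grip point of the shutter's black upright tab: centre of its section, 220 mm above the table, 25 mm above the cover's and lid's top. The tab is 14 mm thick along the chamber's x, 28 mm wide along its y; its top is 240 mm above the table. Moves with the shutter.
- boat: Steel boat with a red handle, 210 mm long in all, 180 g, loose, lying on the rest. Origin under the trough's centre at its underside, x along the boat to its open nose, z up. See boat_trough and boat_grip.
- boat_trough (a point): Centre of the trough, 15 mm above its underside; axes as the boat's. Trough 80 long, 60 wide, 28 high, walls 3 mm, open on top and at the nose (+x), no lip. Behind it a neck 12 wide, 10 high, centred at this height, from x -40 to -120 mm, then the handle to -170. The jaw slides off when the nose points some 18 to 26 degrees down (it varies); 40 degrees surely empties it.
- boat_grip (a point): Centre of the boat's red handle, 145 mm behind the trough's centre at the same height: a flat-sided block 50 mm long (boat x), 14 mm thick (boat y), 28 mm high. Axes as the boat's. On the rest this point is 60 mm above the table and the handle overhangs freely.
- jaw_mid (a point): Fossil jaw fragment, brown with a row of dark teeth, 60 x 28 mm and about 25 mm high, about 50 g, loose in the boat's trough with its length (x) along the boat. Point at the middle of its length and width, 10 mm above its underside.
- jaw: The same fossil jaw; origin at the centre of its underside, x along its length.
- rest: Wooden rest fixed to the table; origin at table height below the centre of the block that carries the trough, x the way the boat's nose lies, z up. Block 100 x 90 mm (x, y), dark foam top at z 45 mm where the boat's underside rests; a post 20 x 50 mm at x -100 mm, top at z 55 mm, carries the neck. The boat starts with its trough about centred over the origin.
- rest_top (a point): Centre of the top of the rest's trough block, 45 mm above the table; axes as the rest's.
- limb_bone: Bystander: limb bone in a white card tray 140 x 70 x 22 mm (bone to 29 mm high). Leave alone. Origin under its centre.
- ammonite: Bystander: ammonite in a white card tray 90 x 90 x 22 mm. Leave alone. Origin under its centre.
- clear_box: Bystander: clear plastic specimen box 80 x 60 x 34 mm. Leave alone. Origin under its centre.
- consolidant: Bystander: amber bottle, 56 mm across and 120 mm high. Leave alone. Origin under its centre.
- tool_cup: Bystander: white cup, 70 mm across and 90 mm high. Leave alone. Origin under its centre.
- brush: Bystander: brush lying flat on the table. Leave alone.
There are look-alikes about, which are no part of the job. Leave any blue or purple look-alike of the boat alone. Leave any green or turquoise look-alike of the jaw alone.

How it is judged:
On the way, in this order (a step that is already met when the one before it is completed fails the run):
1. the shutter is fully open (value of joint shutter above 0.108 m), for 0.2 s.
2. the whole trough is inside the chamber, level, with the jaw still in it (x of jaw_mid in the frame of boat_trough between -0.04 and 0.035 m and y of jaw_mid in the frame of boat_trough between -0.03 and 0.03 m and z of jaw_mid in the frame of boat_trough between -0.015 and 0.02 m and angle between boat's own z axis and vertical below 0.3 rad and value of joint shutter above 0.108 m and x of boat_trough in the frame of chamber above 0.05 m and y of boat_trough in the frame of chamber between -0.05 and 0.05 m and z of boat_trough in the frame of chamber between 0.12 and 0.18 m), for 0.1 s.
3. the jaw has slid off the boat onto the foam bed, with the boat's nose still inside (x of jaw_mid in the frame of chamber between 0.02 and 0.25 m and y of jaw_mid in the frame of chamber between -0.085 and 0.085 m and z of jaw_mid in the frame of chamber between 0.025 and 0.075 m and x of boat_trough in the frame of chamber above 0 m and not (x of jaw_mid in the frame of boat_trough between -0.04 and 0.035 m and y of jaw_mid in the frame of boat_trough between -0.03 and 0.03 m and z of jaw_mid in the frame of boat_trough between -0.015 and 0.02 m)), for 0.1 s.
At the end, for the whole second after the job is handed in: The jaw lies at rest on the foam bed inside the chamber; the shutter is open (at least 108 of 120 mm); the boat is back on its rest the way it lay, flat (within 0.08 rad), its trough centred within 25 mm of the block's centre and turned less than 0.25 rad from the rest, released and still (x of jaw_mid in the frame of chamber between 0.02 and 0.25 m and y of jaw_mid in the frame of chamber between -0.085 and 0.085 m and z of jaw_mid in the frame of chamber between 0.025 and 0.075 m and value of joint shutter above 0.108 m and linear speed of each of jaw, boat below 0.02 m/s and horizontal distance between boat and rest_top below 0.025 m and z of boat in the frame of rest_top between -0.004 and 0.004 m and angle between the x axis of boat and the x axis of rest, either way round below 0.25 rad and x of boat_grip in the frame of rest below -0.1 m and angle between boat's own z axis and vertical below 0.08 rad); the robot touches nothing.
It fails at once if the boat touches the chamber anywhere: slot edges, cover, shutter, walls, lid or foam (over 0.5 N) (contact force between boat and chamber above 0.5 N).
It fails at once if the gripper touches the fossil jaw (contact force between jaw and the fingers above 0.5 N).
It fails at once if a bystander (limb bone, bottle, cup, ammonite, clear box or brush) is moved by more than 30 mm (distance of any of limb_bone, consolidant, tool_cup, ammonite, clear_box, brush from where it was at the start of the episode above 0.03 m).
It also fails if it takes over 70 s, if anything falls off the work surface, if the arm or the gripper's body presses on something with over 40 N, if the wrist force passes 120 N, or if a joint passes its speed limit or range.

## Working session

There is one attempt and no reset: what is moved stays moved. The work goes in short steps, Python scripts to look and compute and a shell command to move; the robot and the scene stay as the last step left them, time stands still between calls to the robot, and variables do not carry over. Pictures are saved under pics/ and viewed, about 8 in all and at most 12, crops included, and the job is handed in when it is done.

```bash
mkdir -p pics; cat > h.py <<'E'
import numpy as np,cv2
from plant import robot
from scipy.spatial.transform import Rotation as R
def snap(n,f):
    i=robot.camera_info(n); p,d=robot.read_camera(n)
    cv2.imwrite(f'pics/{f}.png',p[:,:,::-1]); np.savez(f'pics/{f}.npz',p=p,d=d,M=i['cam_to_world'],fov=i['vertical_fov'],c=[i['cx'],i['cy']])
    return p,d,i
def load(f):
    z=np.load(f'pics/{f}.npz'); return z['p'],z['d'],dict(cam_to_world=z['M'],vertical_fov=float(z['fov']),cx=z['c'][0],cy=z['c'][1])
def cloud(d,i):
    f=200/np.tan(np.radians(i['vertical_fov'])/2); v,u=np.mgrid[:400,:640]
    P=np.stack([(u-i['cx'])/f*d,-(v-i['cy'])/f*d,-d],-1); M=np.array(i['cam_to_world']); return P@M[:3,:3].T+M[:3,3]
def ray(u,v,z,i):
    f=200/np.tan(np.radians(i['vertical_fov'])/2); M=np.array(i['cam_to_world'])
    r=M[:3,:3]@np.array([(u-i['cx'])/f,-(v-i['cy'])/f,-1]); o=M[:3,3]; return o+r*(z-o[2])/r[2]
E
python3 - <<'E'
from h import *
for n in('scene','top'):
    p,d,i=snap(n,n+'0'); print({k:(np.round(v,3).tolist() if k=='cam_to_world' else v) for k,v in i.items()})
s=robot.read_state();print(s['tool_pos'],s['orientation'],s['opening'],s['t'])
E
```

```text
{'vertical_fov': 48.018948773184775, 'cx': 330.6429307884269, 'cy': 208.14167716578842, 'cam_to_world': [[-0.364, -0.59, 0.721, 1.383], [0.931, -0.234, 0.279, 0.21], [0.004, 0.773, 0.635, 0.958], [0.0, 0.0, 0.0, 1.0]]}
{'vertical_fov': 52.431908656421506, 'cx': 317.9364959867152, 'cy': 199.5994644543473, 'cam_to_world': [[-0.03, 0.984, -0.173, 0.238], [-1.0, -0.03, 0.008, -0.131], [0.002, 0.173, 0.985, 1.391], [0.0, 0.0, 0.0, 1.0]]}
[ 0.24002644 -0.54934359  0.21769213] [-3.07362162e+00 -6.41946719e-01  2.58071442e-04] 0.09275806031191203 0.1
```

View pics/scene0.png

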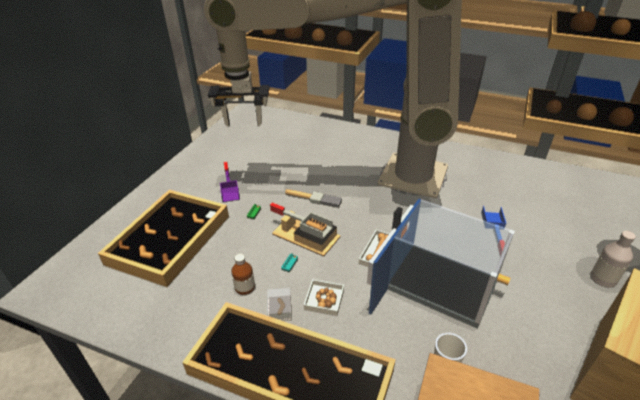

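View pics/top0.png

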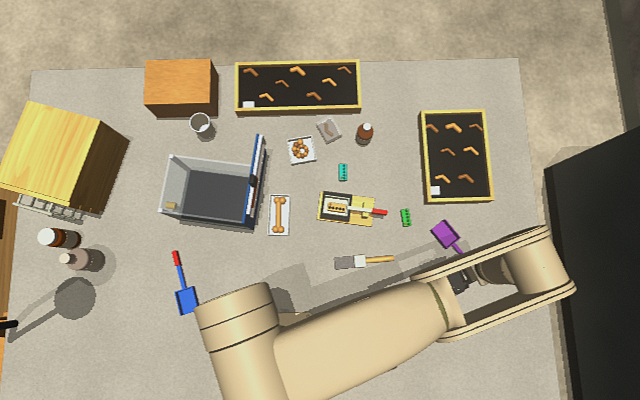

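The scene shows the boat with its red handle (scene about 278,208; top about 380,212), lying on its rest with its nose towards the chamber. The cover's upper edge runs in the top view from about (262,137) to (250,230), and the black tab is near (252,180).

```bash
python3 - <<'E'
from h import *
p,d,i=load('top0'); P=cloud(d,i)
cv2.imwrite('pics/crop0.png',cv2.resize(p[125:245,225:425,::-1],None,fx=4,fy=4,interpolation=cv2.INTER_CUBIC))
hsv=cv2.cvtColor(p,cv2.COLOR_RGB2HSV); H,S,V=hsv[...,0],hsv[...,1],hsv[...,2]
red=((H<6)|(H>174))&(S>170)&(V>100); red[:, :330]=0; red[:,400:]=0; red[240:]=0; red[:190]=0
v,u=np.nonzero(red); print('red',len(u),u.mean(),v.mean(),np.round(np.median(P[red],0),4)); 
c=np.stack([u,v],1).astype(np.float32); print(cv2.minAreaRect(c), ray(u.mean(),v.mean(),0.072,i))
# cover top / tab by height
for lo,hi,n in((.188,.205,'195'),(.225,.26,'240')):
    m=(P[...,2]>lo)&(P[...,2]<hi); m[:,:230]=0;m[:,290:]=0;m[:120]=0;m[250:]=0
    v,u=np.nonzero(m); print(n,len(u)); 
    if len(u)>4:
        q=P[m]; print(q.min(0),q.max(0),np.median(q,0)); print(cv2.minAreaRect(q[:,:2].astype(np.float32)))
E
```

```text
red 57 379.36842105263156 211.01754385964912 [ 0.4251 -0.3407  0.0743]
((379.19232177734375, 210.96157836914062), (14.015924453735352, 3.845076560974121), 7.125016689300537) [ 0.42546401 -0.34154179  0.072     ]
195 1365
[0.38463653 0.02638871 0.18801568] [0.65931072 0.12388421 0.20269312] [0.49597161 0.08963215 0.19456441]
((0.5251740217208862, 0.08635568618774414), (0.08480516076087952, 0.27867117524147034), 82.38848114013672)
240 58
[0.49365453 0.04398235 0.22652298] [0.52234734 0.06146029 0.24718315] [0.50706221 0.05224555 0.23866113]
((0.5080977082252502, 0.052682120352983475), (0.01457948423922062, 0.0286916121840477), 80.34930419921875)
```

View pics/crop0.png

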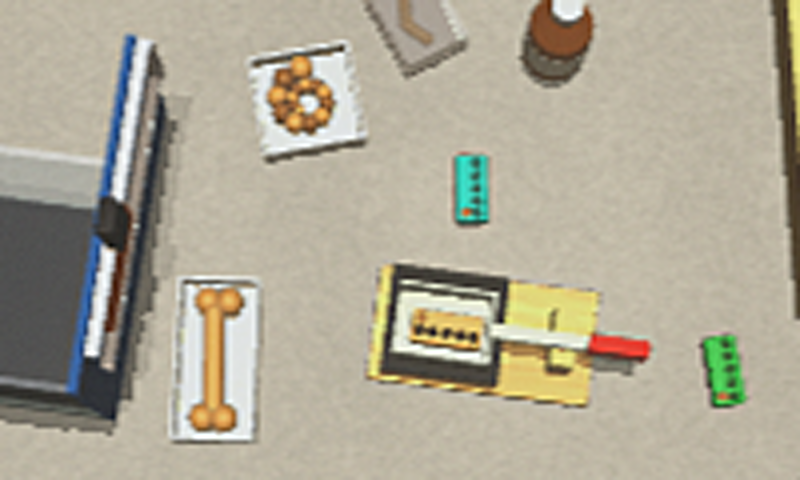

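The crop shows the boat on its rest and the jaw in the trough with its nose left, towards the chamber. The handle is at crop (620,347). The blue cover's top edge runs from crop (130,40) to (72,390), and the tab is at (112,222).

```bash
cat > m.py <<'E'
from h import *
def strip(p,d,i,roi,z):
    P=cloud(d,i); hsv=cv2.cvtColor(p,cv2.COLOR_RGB2HSV); H,S,V=[hsv[...,k] for k in range(3)]
    m=(H>105)&(H<125)&(S>120)&(V>110)&(abs(P[...,2]-z)<.008); r=np.zeros_like(m); r[roi]=1; m&=r; return m,P
E
python3 - <<'E'
from m import *
p,d,i=load('top0')
m,P=strip(p,d,i,np.s_[120:240,235:275],.195); v,u=np.nonzero(m); print(len(u))
q=np.array([ray(a,b,.195,i) for a,b in zip(u,v)])[:,:2].astype(np.float32); r=cv2.minAreaRect(q); print(r); print(cv2.boxPoints(r))
print(cv2.fitLine(q,cv2.DIST_HUBER,0,.01,.01).ravel())
# height bands near z .195 without colour
m=(abs(P[...,2]-.197)<.009); m[:,:245]=0; m[:,275:]=0; 
for b in range(130,236,8):
    w=np.nonzero(m[b])[0]; print(b,w.min() if len(w) else None,w.max() if len(w) else None,p[b,w[len(w)//2]] if len(w) else '', np.round(P[b,w[[0,-1]]],3).tolist() if len(w) else '')
# boat: axis by trough bright walls & rest foam dark
hsv=cv2.cvtColor(p,cv2.COLOR_RGB2HSV); H,S,V=[hsv[...,k] for k in range(3)]
roi=np.zeros(H.shape,bool); roi[185:232,312:382]=1
fo=roi&(P[...,2]>.038)&(P[...,2]<.05)&(V<90); print('foam',fo.sum(),cv2.minAreaRect(P[fo][:,:2].astype(np.float32)))
tr=roi&(P[...,2]>.05)&(V>90)&(S<70)
v,u=np.nonzero(tr); c=max(cv2.findContours(tr.astype(np.uint8),0,2)[0],key=cv2.contourArea); 
print('steel',cv2.minAreaRect(P[tr][:,:2].astype(np.float32)))
E
```

```text
167
((0.5229416489601135, 0.06279674172401428), (0.007826702669262886, 0.2750539183616638), 80.75443267822266)
[[0.38657257 0.08103016]
 [0.6580532  0.0368383 ]
 [0.6593107  0.04456332]
 [0.38783008 0.08875519]]
[ 0.98625016 -0.16525932  0.50660497  0.06536049]
130 None None  
138 255 261 [214 217 219] [[0.646, 0.047, 0.195], [0.647, 0.029, 0.19]]
146 254 259 [193 197 201] [[0.62, 0.05, 0.195], [0.62, 0.035, 0.193]]
154 252 258 [ 89 116 147] [[0.595, 0.057, 0.194], [0.595, 0.038, 0.193]]
162 251 257 [131 140 154] [[0.57, 0.06, 0.194], [0.571, 0.042, 0.19]]
170 245 255 [101 126 161] [[0.546, 0.078, 0.194], [0.546, 0.048, 0.189]]
178 245 256 [80 78 76] [[0.52, 0.077, 0.196], [0.52, 0.044, 0.195]]
186 245 255 [148 157 176] [[0.497, 0.078, 0.191], [0.496, 0.048, 0.19]]
194 245 252 [ 55 104 175] [[0.471, 0.077, 0.196], [0.472, 0.058, 0.188]]
202 245 250 [194 197 199] [[0.447, 0.077, 0.195], [0.448, 0.064, 0.188]]
210 245 249 [235 238 240] [[0.423, 0.078, 0.194], [0.424, 0.067, 0.189]]
218 None None  
226 None None  
234 None None  
foam 255 ((0.4475383758544922, -0.22914674878120422), (0.15362492203712463, 0.08935520052909851), 80.3060073852539)
steel ((0.3861076533794403, -0.17256172001361847), (0.14890576899051666, 0.2687295079231262), 45.280799865722656)
```

```bash
cat > go.py <<'E'
import sys; from h import *
# usage: go.py x y z yaw_deg(tool x) pitch_deg(nose down)
def tgt(yaw,pit): return R.from_euler('z',yaw,degrees=True)*R.from_euler('x',180,degrees=True)*R.from_euler('y',-pit,degrees=True)
s=robot.read_state(); Rc=R.from_rotvec(s['orientation']); p=np.array(s['tool_pos'])
X=Rc.as_matrix()
print('t',round(s['t'],2),'pos',np.round(p,4),'toolx yaw',round(float(np.degrees(np.arctan2(X[1,0],X[0,0]))),2),'xz',round(X[2,0],4),'yz',round(X[2,1],4),'F',np.round(s['force'],1),'op',round(s['opening'],4),'q',np.round(s['q'],2))
if len(sys.argv)>1:
    a=list(map(float,sys.argv[1:])); print('shift mm',np.round(Rc.inv().apply(np.array(a[:3])-p)*1000,1),'twist',np.round((Rc.inv()*tgt(a[3],a[4])).as_rotvec(),4))
E
python3 -m pendant '[{"translation":[0,0,-10],"twist":[0,0,-0.142],"grip":1},{"translation":[0,0,-10],"twist":[0,0,-0.142],"grip":1},{"translation":[0,0,-10],"twist":[0,0,-0.142],"grip":1},{"translation":[0,0,-10],"twist":[0,0,-0.142],"grip":1},{"translation":[0,0,-10],"twist":[0,0,-0.142],"grip":1},{"translation":[0,0,-10],"twist":[0,0,-0.142],"grip":1},{"translation":[0,0,-10],"twist":[0,0,-0.142],"grip":1},{"translation":[0,0,-10],"twist":[0,0,0],"grip":1},{"translation":[0,0,-10],"twist":[0,0,0],"grip":1},{"translation":[0,0,0],"twist":[0,0,0],"grip":1}]' 20
python3 go.py .508 .0527 .30 80.5 0
```

```text
t: 1.1
tool_pos: [0.2392, -0.5468, 0.3049]
orientation: [-2.355, -2.06, -0.008]
force: [0.5, 0.5, 0.1]
opening: 0.0932
t 1.1 pos [ 0.2392 -0.5468  0.3049] toolx yaw 82.35 xz 0.0124 yz -0.0061 F [0.5 0.5 0.1] op 0.0932 q [-1.24  0.12  1.35  0.    1.69 -1.11]
shift mm [629.9 186.7  11.5] twist [-0.0063 -0.0123  0.0322]
```

```bash
python3 -m pendant '[{"translation":[20,6,0],"twist":[0,0,0],"grip":1},{"translation":[40,15,0],"twist":[0,0,0],"grip":1},{"translation":[40,15,0],"twist":[0,0,0],"grip":1},{"translation":[40,15,0],"twist":[0,0,0],"grip":1},{"translation":[40,15,0],"twist":[0,0,0],"grip":1},{"translation":[40,15,0],"twist":[0,0,0],"grip":1},{"translation":[40,15,0],"twist":[0,0,0],"grip":1},{"translation":[30,10,0],"twist":[0,0,0],"grip":1},{"translation":[0,0,0],"twist":[0,0,0],"grip":1},{"translation":[0,0,0],"twist":[0,0,0],"grip":1}]'
python3 - <<'E'
from h import *
p,d,i=snap('wrist','w1')
M=np.array(i['cam_to_world']); print(np.round(M,3),i['vertical_fov'])
E
python3 go.py .508 .0527 .30 80.5 0
```

```text
t: 2.1
tool_pos: [0.3891, -0.2648, 0.303]
orientation: [-2.383, -2.02, -0.01]
force: [0.1, 0.4, -0.4]
opening: 0.093
[[ 0.987  0.157  0.046  0.401]
 [-0.163  0.962  0.22  -0.203]
 [-0.009 -0.225  0.974  0.47 ]
 [ 0.     0.     0.     1.   ]] 61.98583559661703
t 2.15 pos [ 0.389  -0.2651  0.3029] toolx yaw 80.52 xz 0.0165 yz -0.0094 F [-0.1 -0.1 -0.7] op 0.0932 q [-0.71 -0.23  1.68  0.01  1.7  -0.55]
shift mm [333.   65.1   7.8] twist [-0.0094 -0.0165  0.0004]
```

View pics/w1.png

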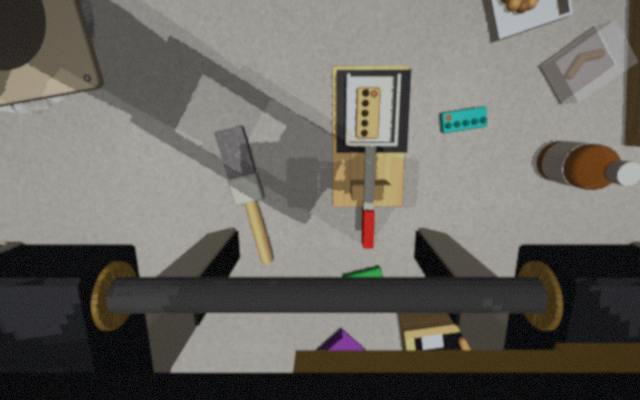

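The wrist view shows the boat from above: the trough spans (345-400, 73-147), the neck is at x≈370, and the red handle is around (368,228). The rest block and base plate span about (333-410, 67-206).

```bash
cat > boat.py <<'E'
from h import *
def meas(f,roi,ztop):
    p,d,i=load(f); hsv=cv2.cvtColor(p,cv2.COLOR_RGB2HSV); H,S,V=[hsv[...,k] for k in range(3)]
    r=np.zeros(H.shape,bool); r[roi]=1
    red=r&((H<6)|(H>174))&(S>150)&(V>60)
    P=cloud(d,i); v,u=np.nonzero(red); q=np.array([ray(a,b,ztop,i)[:2] for a,b in zip(u,v)],np.float32)
    rr=cv2.minAreaRect(q); return red,rr,P[red],q
E
python3 - <<'E'
from boat import *
p,d,i=load('w1')
red,rr,Pr,q=meas('w1',np.s_[190:260,340:400],.074); print(red.sum(),rr,np.median(Pr,0),q.mean(0))
P=cloud(d,i); roi=np.zeros(red.shape,bool); roi[55:215,320:420]=1
print('zs',np.round(P[[100,110,145,170,185,200],[340,405,370,370,345,340]],4).tolist())
# trough: points at wall height  (rim z 45+28=73)
hsv=cv2.cvtColor(p,cv2.COLOR_RGB2HSV)
st=roi&(hsv[...,1]<60)&(hsv[...,2]>110)&(P[...,2]>.044); st[150:]=0
c=max(cv2.findContours(st.astype(np.uint8),0,2)[0],key=cv2.contourArea); b=cv2.minAreaRect(c); print(b)
for z in(.073,): print(np.round([ray(x,y,z,i)[:2] for x,y in cv2.boxPoints(b)],4).tolist())
# rest block (foam dark) outline incl. trough : z 37..80
bl=roi&(P[...,2]>.035)&(P[...,2]<.055)&((hsv[...,2]<80)); bl[155:]=0
b=cv2.minAreaRect(np.argwhere(bl)[:,::-1].astype(np.float32)); print('foam',b,np.round([ray(x,y,.045,i)[:2] for x,y in cv2.boxPoints(b)],4).tolist(), np.round(ray(*b[0],.045,i),4))
E
```

```text
408 ((0.42677488923072815, -0.3400489389896393), (0.04734770208597183, 0.013738886453211308), 81.96449279785156) [ 0.42678377 -0.33925643  0.07393164] [ 0.42691198 -0.3393756 ]
zs [[0.418, -0.1797, 0.0439], [0.4953, -0.2046, 0.0447], [0.4448, -0.2383, 0.0648], [0.4406, -0.2682, 0.0656], [0.4085, -0.2926, 0.01], [0.3983, -0.3128, 0.0102]]
((373.0, 111.0), (76.0, 54.0), 90.0)
[[0.4281, -0.1535], [0.488, -0.1635], [0.4783, -0.2479], [0.4153, -0.2376]]
foam ((372.5, 111.0), (82.0, 73.0), 90.0) [[0.4186, -0.1447], [0.5051, -0.1591], [0.4945, -0.2567], [0.4032, -0.2417]] [ 0.4556 -0.1993  0.045 ]
```

```bash
python3 -m pendant '[{"translation":[20,4,0],"twist":[0,-0.016,0],"grip":1},{"translation":[45,9,0],"twist":[-0.009,0,0],"grip":1},{"translation":[45,9,0],"twist":[0,0,0],"grip":1},{"translation":[45,9,0],"twist":[0,0,0],"grip":1},{"translation":[45,9,0],"twist":[0,0,0],"grip":1},{"translation":[45,9,0],"twist":[0,0,0],"grip":1},{"translation":[45,9,0],"twist":[0,0,0],"grip":1},{"translation":[35,7,0],"twist":[0,0,0],"grip":1},{"translation":[0,0,0],"twist":[0,0,0],"grip":1},{"translation":[0,0,0],"twist":[0,0,0],"grip":1}]'
python3 - <<'E'
from h import *
snap('wrist','w2')
E
python3 go.py .508 .0527 .207 80.5 0
```

```text
t: 3.15
tool_pos: [0.5131, 0.0403, 0.2989]
orientation: [-2.429, -1.991, 0.009]
force: [-1.1, -0.5, -0.2]
opening: 0.0926
t 3.2 pos [0.513  0.04   0.2989] toolx yaw 78.62 xz -0.0035 yz -0.0041 F [-0.  -0.1  0.4] op 0.0929 q [-0.02 -0.12  1.59 -0.    1.67  0.18]
shift mm [11.8 -7.1 91.9] twist [-0.0041  0.0035 -0.0327]
```

View pics/w2.png

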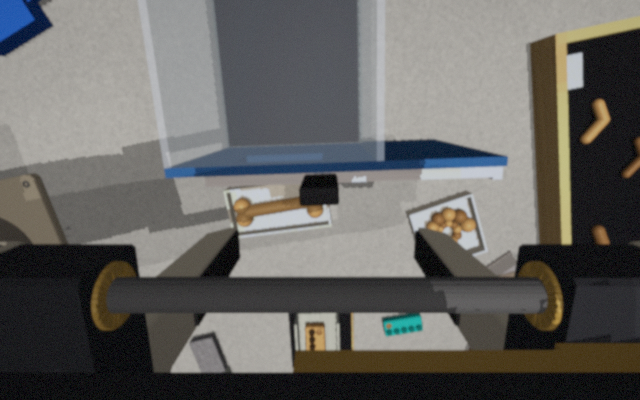

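The wrist view over the cover shows its top strip from (165,175) to (506,160), with the tab top at (320,180-203).

```bash
cat > cov.py <<'E'
from h import *
def cov(f):
    p,d,i=load(f); P=cloud(d,i); hsv=cv2.cvtColor(p,cv2.COLOR_RGB2HSV); H,S,V=[hsv[...,k] for k in range(3)]
    m=(H>100)&(H<125)&(S>120)&(abs(P[...,2]-.195)<.006); m[:, :150]=0; m[:,530:]=0; m[:120]=0;m[240:]=0
    m=cv2.morphologyEx(m.astype(np.uint8),cv2.MORPH_OPEN,np.ones((2,2)))>0
    v,u=np.nonzero(m); q=np.array([ray(a,b,.195,i)[:2] for a,b in zip(u,v)],np.float32)
    l=cv2.fitLine(q,cv2.DIST_HUBER,0,.01,.01).ravel(); e=l[:2]*np.sign(l[0]); s=(q-l[2:])@e; n=np.array([-e[1],e[0]]); w=(q-l[2:])@n
    print('cover n',len(q),'yaw',np.degrees(np.arctan2(n[1],n[0])),'len',np.ptp(s),'w',np.percentile(w,[2,50,98]))
    A=l[2:]+e*s.min(); B=l[2:]+e*s.max(); print('ends',A,B,'mid',(A+B)/2)
    o=(A+B)/2-e*.05-n*.004; print('origin',o,'from A',A+e*.09-n*.004)
    t=(P[...,2]>.232)&(P[...,2]<.25)&(V<60); t[:,:280]=0;t[:,480:]=0;t[240:]=0;t[:150]=0
    v,u=np.nonzero(t); q=np.array([ray(a,b,.240,i)[:2] for a,b in zip(u,v)],np.float32); r=cv2.minAreaRect(q); print('tab',len(u),r,'in chamber x,-y',(np.array(r[0])-o)@n,(np.array(r[0])-o)@e)
E
python3 -c "
from cov import *
cov('w2')"
```

```text
cover n 2887 yaw 80.93827 len 0.2787579 w [-3.45658902e-03 -1.42094505e-05  3.72168094e-03]
ends [0.38768244 0.08500914] [0.66296124 0.04110522] mid [0.52532184 0.06305718]
origin [0.4753159  0.06698202] from A [0.47592917 0.0668842 ]
tab 760 ((0.5104271769523621, 0.054249074310064316), (0.014957019127905369, 0.025872085243463516), 79.13603973388672) in chamber x,-y -0.007044063273367929 0.03667848249637323
```

```bash
python3 -m pendant '[{"translation":[7,-3,0],"twist":[-0.004,0.003,-0.04],"grip":1},{"translation":[7,-3,0],"twist":[0,0,0],"grip":1},{"translation":[0,0,15],"twist":[0,0,0],"grip":1},{"translation":[0,0,15],"twist":[0,0,0],"grip":1},{"translation":[0,0,15],"twist":[0,0,0],"grip":1},{"translation":[0,0,15],"twist":[0,0,0],"grip":1},{"translation":[0,0,15],"twist":[0,0,0],"grip":1},{"translation":[0,0,15],"twist":[0,0,0],"grip":1},{"translation":[0,0,0],"twist":[0,0,0],"grip":1},{"translation":[0,0,0],"twist":[0,0,0],"grip":1}]'
python3 go.py .510 .054 .207 80.9 0
```

```text
t: 4.2
tool_pos: [0.5056, 0.0502, 0.1963]
orientation: [-2.393, -2.03, 0.009]
force: [0.3, 0.4, 0.1]
opening: 0.0932
t 4.2 pos [0.5056 0.0502 0.1963] toolx yaw 80.61 xz -0.0025 yz -0.0062 F [0.3 0.4 0.1] op 0.0932 q [-0.   -0.1   1.76 -0.    1.49  0.16]
shift mm [  4.5   3.7 -10.8] twist [-0.0063  0.0024 -0.0051]
```

```bash
python3 -m pendant '[{"translation":[0,0,-10],"twist":[0,0,0],"grip":1},{"translation":[4,4,0],"twist":[-0.006,0,-0.005],"grip":1},{"translation":[0,0,0],"twist":[0,0,0],"grip":1},{"translation":[0,0,0],"twist":[0,0,0],"grip":-1},{"translation":[0,0,0],"twist":[0,0,0],"grip":-1},{"translation":[0,0,0],"twist":[0,0,0],"grip":-1},{"translation":[0,0,0],"twist":[0,0,0],"grip":-1},{"translation":[0,0,0],"twist":[0,0,0],"grip":-1},{"translation":[0,0,0],"twist":[0,0,0],"grip":-1},{"translation":[0,0,0],"twist":[0,0,0],"grip":-1}]' 15
python3 go.py .612 .0375 .207 80.9 0
```

```text
t: 5.2
tool_pos: [0.5122, 0.0538, 0.21]
orientation: [2.387, 2.035, 0.003]
force: [0.5, 0.4, -0.3]
opening: 0.0419
t 5.2 pos [0.5122 0.0538 0.21  ] toolx yaw 80.91 xz -0.0017 yz 0.0048 F [ 0.5  0.4 -0.3] op 0.0419 q [ 0.01 -0.1   1.74 -0.    1.5   0.17]
shift mm [ -0.3 101.1   3.5] twist [0.0048 0.0017 0.0003]
```

```bash
python3 -m pendant '[{"translation":[0,0,0],"twist":[0,0,0],"grip":-1},{"translation":[0,0,0],"twist":[0,0,0],"grip":-1},{"translation":[0,0,0],"twist":[0,0,0],"grip":-1},{"translation":[0,0,0],"twist":[0,0,0],"grip":-1},{"translation":[0,10,0],"twist":[0,0,0],"grip":-1},{"translation":[0,20,0],"twist":[0,0,0],"grip":-1},{"translation":[0,20,0],"twist":[0,0,0],"grip":-1},{"translation":[0,20,0],"twist":[0,0,0],"grip":-1},{"translation":[0,10,0],"twist":[0,0,0],"grip":-1},{"translation":[0,0,0],"twist":[0,0,0],"grip":-1}]'
python3 go.py .612 .0375 .207 80.9 0
```

```text
t: 6.2
tool_pos: [0.5954, 0.0401, 0.2099]
orientation: [2.388, 2.036, 0.001]
force: [-1.5, 0.7, 2.9]
opening: 0.0281
t 6.2 pos [0.5954 0.0401 0.2099] toolx yaw 80.9 xz -0.002 yz 0.0031 F [-1.5  0.7  2.9] op 0.0281 q [-0.02  0.12  1.51 -0.    1.5   0.14]
shift mm [ 0.  16.8  2.9] twist [0.0031 0.002  0.    ]
```

```bash
python3 -m pendant '[{"translation":[0,6,0],"twist":[0,0,0],"grip":-1},{"translation":[0,6,0],"twist":[0,0,0],"grip":-1},{"translation":[0,4,0],"twist":[0,0,0],"grip":-1},{"translation":[0,3,0],"twist":[0,0,0],"grip":-1},{"translation":[0,3,0],"twist":[0,0,0],"grip":-1},{"translation":[0,3,0],"twist":[0,0,0],"grip":-1},{"translation":[0,3,0],"twist":[0,0,0],"grip":-1},{"translation":[0,3,0],"twist":[0,0,0],"grip":-1},{"translation":[0,3,0],"twist":[0,0,0],"grip":-1},{"translation":[0,0,0],"twist":[0,0,0],"grip":-1}]'
python3 go.py
```

```text
t: 7.2
tool_pos: [0.6103, 0.0376, 0.2093]
orientation: [-2.365, -2.024, 0.051]
force: [1.2, -1.7, -1.1]
opening: 0.0287
t 7.2 pos [0.6103 0.0376 0.2093] toolx yaw 81.13 xz -0.0065 yz -0.0425 F [ 1.2 -1.7 -1.1] op 0.0287 q [-0.02  0.21  1.42 -0.    1.56  0.13]
```

```bash
python3 -m pendant '[{"translation":[0,0,0],"twist":[0,0,0],"grip":0},{"translation":[0,0,0],"twist":[-0.042,0.006,0],"grip":0},{"translation":[0,0,0],"twist":[0,0,0],"grip":0},{"translation":[0,0,-10],"twist":[0,0,0],"grip":0},{"translation":[0,0,-20],"twist":[0,0,0],"grip":0.5},{"translation":[0,0,-20],"twist":[0,0,0],"grip":1},{"translation":[-20,-5,-20],"twist":[0,0,0],"grip":1},{"translation":[-40,-15,-10],"twist":[0,0,0],"grip":1},{"translation":[-40,-15,0],"twist":[0,0,0],"grip":1},{"translation":[0,0,0],"twist":[0,0,0],"grip":1}]'
python3 - <<'E'
from h import *
snap('wrist','w3'); snap('top','t3')
from cov import *
cov('w3')
E
python3 go.py .4268 -.340 .15 80.9 0
```

```text
t: 8.2
tool_pos: [0.5605, -0.058, 0.2961]
orientation: [2.383, 2.047, -0.003]
force: [-0.1, 1.1, 0.1]
opening: 0.0893
t 8.3 pos [ 0.5619 -0.0552  0.2958] toolx yaw 81.41 xz -0.0002 yz -0.0005 F [0.9 0.  0. ] op 0.0921 q [-0.19  0.02  1.47 -0.    1.66 -0.04]
shift mm [-301.8  -90.9  145.9] twist [-0.0005  0.0002  0.0088]Traceback (most recent call last):
  File "<stdin>", line 4, in <module>
  File "cov.py", line 7, in cov
    l=cv2.fitLine(q,cv2.DIST_HUBER,0,.01,.01).ravel(); e=l[:2]*np.sign(l[0]); s=(q-l[2:])@e; n=np.array([-e[1],e[0]]); w=(q-l[2:])@n
      ~~~~~~~~~~~^^^^^^^^^^^^^^^^^^^^^^^^^^^^
cv2.error: OpenCV(4.12.0) /io/opencv/modules/imgproc/src/linefit.cpp:618: error: (-215:Assertion failed) npoints2 >= 0 || npoints3 >= 0 in function 'fitLine'
```

View pics/w3.png

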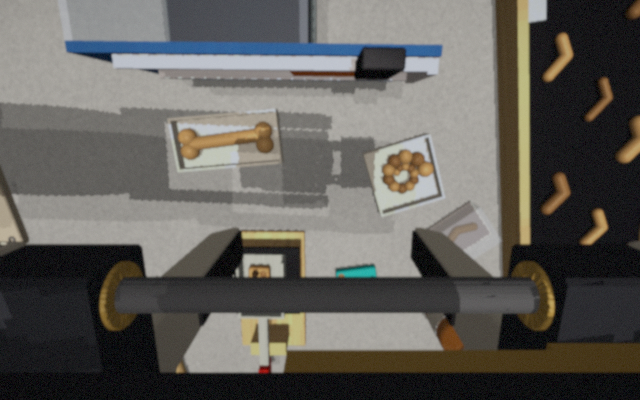

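The view shows the cover strip from (67,47) to (441,50), with the tab now at (382,62), near the cover's right end.

```bash
sed -i "s/def cov(f):/def cov(f,a=(120,240,150,530),b=(150,240,280,480)):/; s/m\[:, :150\]=0; m\[:,530:\]=0; m\[:120\]=0;m\[240:\]=0/m[:, :a[2]]=0; m[:,a[3]:]=0; m[:a[0]]=0;m[a[1]:]=0/; s/t\[:,:280\]=0;t\[:,480:\]=0;t\[240:\]=0;t\[:150\]=0/t[:,:b[2]]=0;t[:,b[3]:]=0;t[b[1]:]=0;t[:b[0]]=0/" cov.py; python3 -c "
from cov import *
cov('w3',(25,75,40,470),(30,95,330,430))"
```

```text
cover n 3685 yaw 80.86972 len 0.2785052 w [-3.71045342e-03 -6.87046850e-07  3.78968138e-03]
ends [0.38748232 0.0845739 ] [0.6624589  0.04038076] mid [0.5249706  0.06247734]
origin [0.47496936 0.066462  ] from A [0.4757073 0.0663434]
tab 722 ((0.6100887060165405, 0.035377174615859985), (0.013392307795584202, 0.02742527425289154), 81.35077667236328) in chamber x,-y -0.00925028281788487 0.13833992969586262
```

```bash
python3 -c "
from h import *
p,d,i=load('w3'); P=cloud(d,i); hsv=cv2.cvtColor(p,cv2.COLOR_RGB2HSV)
m=(hsv[...,0]<18)&(hsv[...,1]>130)&(hsv[...,2]>60); m[:60]=0;m[90:]=0;m[:,:270]=0;m[:,430:]=0
v,u=np.nonzero(m);o=np.array([.4752,.0666]);a=np.radians(80.9);n=np.array([np.cos(a),np.sin(a)]);e=np.array([n[1],-n[0]])
q=P[m]; print(len(u),u.min(),u.max(),v.min(),v.max()); x=(q[:,:2]-o)@n; y=(q[:,:2]-o)@e
print(np.percentile(x,[5,50,95]),np.percentile(y,[1,50,99]),np.percentile(q[:,2],[5,50,95]))
"
```

```text
170 292 353 72 75
[-0.00640796 -0.00622115 -0.00606856] [0.07278405 0.09984562 0.12770774] [0.12577572 0.13812958 0.14729722]
```

The orange shutter's near edge lies at y = -72.8 mm, so the shutter is at its 120 mm stop. Next I refine the boat's yaw from w1.

```bash
python3 -c "
from h import *
p,d,i=load('w1'); P=cloud(d,i)
m=(P[...,2]>.058)&(P[...,2]<.07); m[:152]=0;m[206:]=0;m[:,:345]=0;m[:,:345]=0;m[:,395:]=0
L=[]
for r in range(153,204):
    w=np.nonzero(m[r])[0]
    if len(w)>4: L.append(ray(np.median(w),r,.065,i)[:2])
L=np.array(L,np.float32); l=cv2.fitLine(L,cv2.DIST_HUBER,0,.01,.01).ravel(); print(len(L),l,np.degrees(np.arctan2(l[1],l[0]))); l2=np.array([.4268,-.34])-l[2:]; print('handle off line',np.cross(l[:2],l2))
"
python3 -m pendant '[{"translation":[-20,-6,0],"twist":[0,0,0.008],"grip":1},{"translation":[-38,-12,0],"twist":[0,0,0],"grip":1},{"translation":[-38,-12,5],"twist":[0,0,0],"grip":1},{"translation":[-38,-12,15],"twist":[0,0,0],"grip":1},{"translation":[-38,-12,20],"twist":[0,0,0],"grip":1},{"translation":[-38,-12,20],"twist":[0,0,0],"grip":1},{"translation":[-38,-12,20],"twist":[0,0,0],"grip":1},{"translation":[-20,-6,20],"twist":[0,0,0],"grip":1},{"translation":[0,0,0],"twist":[0,0,0],"grip":1},{"translation":[0,0,0],"twist":[0,0,0],"grip":1}]' 50
python3 go.py .4276 -.335 .041 80.9 0
```

```text
51 [ 0.16103658  0.98694843  0.43938026 -0.27027413] 80.732925
handle off line 0.0011876509092587344
t: 9.3
tool_pos: [0.4422, -0.3065, 0.1935]
orientation: [-2.373, -2.053, -0.008]
force: [1.1, -0.5, -0.0]
opening: 0.0932
t 9.3 pos [ 0.4422 -0.3065  0.1935] toolx yaw 81.72 xz 0.0063 yz 0.0001 F [ 1.1 -0.5 -0. ] op 0.0932 q [-0.71 -0.02  1.69  0.01  1.47 -0.56]
shift mm [-31.3 -10.4 152.3] twist [ 0.     -0.0063  0.0143]<string>:9: DeprecationWarning: Arrays of 2-dimensional vectors are deprecated. Use arrays of 3-dimensional vectors instead. (deprecated in NumPy 2.0)
```

```bash
python3 -m pendant '[{"translation":[-15,-5,15],"twist":[0,-0.006,0.014],"grip":1},{"translation":[-15,-5,20],"twist":[0,0,0],"grip":1},{"translation":[0,0,20],"twist":[0,0,0],"grip":1},{"translation":[0,0,20],"twist":[0,0,0],"grip":1},{"translation":[0,0,15],"twist":[0,0,0],"grip":1},{"translation":[0,0,10],"twist":[0,0,0],"grip":1},{"translation":[0,0,0],"twist":[0,0,0],"grip":1},{"translation":[0,0,0],"twist":[0,0,0],"grip":1},{"translation":[0,0,0],"twist":[0,0,0],"grip":1},{"translation":[0,0,0],"twist":[0,0,0],"grip":1}]'
python3 go.py .4276 -.335 .041 80.9 0
```

```text
t: 10.3
tool_pos: [0.4413, -0.3305, 0.1012]
orientation: [2.367, 2.045, 0.008]
force: [-0.6, 0.1, -1.0]
opening: 0.0929
t 10.3 pos [ 0.4413 -0.3305  0.1012] toolx yaw 81.64 xz -0.0046 yz 0.0133 F [-0.6  0.1 -1. ] op 0.0929 q [-0.74  0.07  1.77  0.    1.29 -0.59]
shift mm [ -6.2 -13.7  60. ] twist [0.0133 0.0045 0.013 ]
```

```bash
python3 -m pendant '[{"translation":[-6,-14,0],"twist":[0.013,0.004,0.013],"grip":1},{"translation":[0,0,0],"twist":[0,0,0],"grip":1},{"translation":[0,0,15],"twist":[0,0,0],"grip":1},{"translation":[0,0,15],"twist":[0,0,0],"grip":1},{"translation":[0,0,8],"twist":[0,0,0],"grip":1},{"translation":[0,0,0],"twist":[0,0,0],"grip":1},{"translation":[0,0,0],"twist":[0,0,0],"grip":1},{"translation":[0,0,0],"twist":[0,0,0],"grip":1},{"translation":[0,0,0],"twist":[0,0,0],"grip":1},{"translation":[0,0,0],"twist":[0,0,0],"grip":1}]'
python3 go.py .4276 -.335 .041 80.9 0
```

```text
t: 11.3
tool_pos: [0.425, -0.3353, 0.0601]
orientation: [2.393, 2.036, -0.001]
force: [-0.5, -0.2, 0.1]
opening: 0.0927
t 11.3 pos [ 0.425  -0.3353  0.0601] toolx yaw 80.77 xz -0.0005 yz -0.0004 F [-0.5 -0.2  0.1] op 0.0927 q [-0.76  0.11  1.81 -0.    1.22 -0.6 ]
shift mm [ 0.7  2.5 19.1] twist [-0.0004  0.0005 -0.0022]
```

```bash
python3 -m pendant '[{"translation":[0,3,0],"twist":[0,0,0],"grip":1},{"translation":[0,0,10],"twist":[0,0,0],"grip":1},{"translation":[0,0,9],"twist":[0,0,0],"grip":1},{"translation":[0,0,0],"twist":[0,0,0],"grip":1},{"translation":[0,0,0],"twist":[0,0,0],"grip":0},{"translation":[0,0,0],"twist":[0,0,0],"grip":0},{"translation":[0,0,0],"twist":[0,0,0],"grip":0},{"translation":[0,0,0],"twist":[0,0,0],"grip":0},{"translation":[0,0,0],"twist":[0,0,0],"grip":0},{"translation":[0,0,0],"twist":[0,0,0],"grip":0}]'
python3 go.py .4276 -.335 .041 80.9 0
```

```text
t: 12.3
tool_pos: [0.4288, -0.3363, 0.0403]
orientation: [2.391, 2.035, -0.001]
force: [0.1, -0.5, -0.5]
opening: 0.05
t 12.3 pos [ 0.4288 -0.3363  0.0403] toolx yaw 80.78 xz -0.0014 yz 0.001 F [ 0.1 -0.5 -0.5] op 0.05 q [-0.76  0.14  1.81 -0.    1.18 -0.6 ]
shift mm [ 1.1 -1.4 -0.7] twist [ 0.001   0.0014 -0.002 ]
```

```bash
python3 -m pendant '[{"translation":[0,-1,0],"twist":[0,0,0],"grip":-1},{"translation":[0,0,0],"twist":[0,0,0],"grip":-1},{"translation":[0,0,0],"twist":[0,0,0],"grip":-1},{"translation":[0,0,0],"twist":[0,0,0],"grip":-1},{"translation":[0,0,0],"twist":[0,0,0],"grip":-1},{"translation":[0,0,0],"twist":[0,0,0],"grip":-1},{"translation":[0,0,0],"twist":[0,0,0],"grip":-1},{"translation":[0,0,0],"twist":[0,0,0],"grip":-1},{"translation":[0,0,0],"twist":[0,0,0],"grip":-1},{"translation":[0,0,0],"twist":[0,0,0],"grip":-1}]' 55
python3 go.py
```

```text
t: 13.3
tool_pos: [0.4279, -0.3363, 0.0406]
orientation: [2.391, 2.034, -0.001]
force: [-0.0, -1.0, 0.1]
opening: 0.0136
t 13.3 pos [ 0.4279 -0.3363  0.0406] toolx yaw 80.78 xz -0.0017 yz 0.0015 F [-0.  -1.   0.1] op 0.0136 q [-0.76  0.14  1.82 -0.    1.18 -0.6 ]
```

```bash
python3 -m pendant '[{"translation":[0,0,-4],"twist":[0,0,0],"grip":-1},{"translation":[0,0,-8],"twist":[0,0,0],"grip":-1},{"translation":[0,0,-12],"twist":[0,0,0],"grip":-1},{"translation":[0,0,-12],"twist":[0,0,0],"grip":-1},{"translation":[0,0,-12],"twist":[0,0,0],"grip":-1},{"translation":[0,-4,-12],"twist":[0,0,0],"grip":-1},{"translation":[0,-6,-12],"twist":[0,0,0],"grip":-1},{"translation":[0,-4,-8],"twist":[0,0,0],"grip":-1},{"translation":[0,-2,-4],"twist":[0,0,0],"grip":-1},{"translation":[0,0,0],"twist":[0,0,0],"grip":-1}]'
python3 -c "
from h import *
snap('wrist','w4');snap('scene','s4')"
python3 go.py .4111 -.3336 .1316 80.9 0
```

```text
t: 14.3
tool_pos: [0.4104, -0.3336, 0.1335]
orientation: [2.39, 2.033, -0.001]
force: [-0.1, -0.1, -2.2]
opening: 0.0134
t 14.4 pos [ 0.4104 -0.3332  0.1325] toolx yaw 80.79 xz -0.0023 yz 0.0015 F [-0.1  0.2 -2.7] op 0.0138 q [-0.78 -0.01  1.79 -0.    1.36 -0.62]
shift mm [-0.3  0.8  0.9] twist [ 0.0015  0.0023 -0.0018]
```

View pics/w4.png

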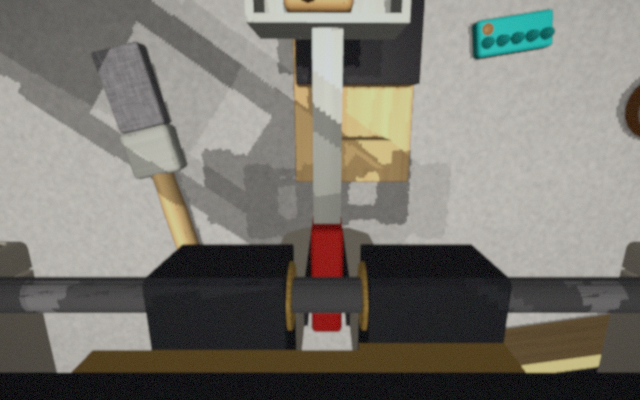

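The view shows the boat held by its handle, with the neck at columns 313-342 and the trough's rear wall spanning 247-411 near row 25. I measure its tilt and yaw from this.

```bash
cat > neck.py <<'E'
from h import *
import sys
p,d,i=load(sys.argv[1]); P=cloud(d,i); o=np.array([.4752,.0667]);a=np.radians(80.9);n=np.array([np.cos(a),np.sin(a)]);e=np.array([n[1],-n[0]])
zc=float(sys.argv[2])
rows=[]
for r in range(45,222,2):
    w=np.nonzero(abs(P[r,290:370,2]-zc)<.02)[0]+290
    if len(w)<8: continue
    z=np.median(P[r,w,2]); L=ray(w.min()-.5,r,z,i)[:2]; Q=ray(w.max()+.5,r,z,i)[:2]; c=(L+Q)/2-o
    rows.append([c@n,c@e,z,np.linalg.norm(Q-L)])
A=np.array(rows); fy=np.polyfit(A[:,0],A[:,1],1); fz=np.polyfit(A[:,0],A[:,2],1)
print('neck x',A[:,0].min(),A[:,0].max(),'slope -y',fy[0],'slope z',fz[0],'width',np.median(A[:,3]),'neck top z at mid',np.median(A[:,2]))
t=np.array(robot.read_state()['tool_pos']); tx=(t[:2]-o)@n; print('tcp x,-y,z',tx,(t[:2]-o)@e,t[2])
for dx in(100,140,180): print(dx,'-y',np.polyval(fy,tx+dx/1e3),'ctr z',np.polyval(fz,tx+dx/1e3)-.005)
# trough rear wall extents at rim
m=(abs(P[...,2]-zc-.008)<.007); m[45:]=0; m[:,:230]=0;m[:,430:]=0
for r in(2,6,10,14,20,26,32,36):
    w=np.nonzero(m[r])[0]
    if len(w): 
        f=[(P[r,k,:2]-o) for k in(w.min(),w.max())]; print(r,w.min(),w.max(),[(round(g@n,4),round(g@e,4)) for g in f],round(float(np.median(P[r,w,2])),4))
E
python3 neck.py w4 .157
```

```text
neck x -0.38506311963789847 -0.3123555705888026 slope -y 0.004742697469691293 slope z -0.0014678853979713622 width 0.012036380670350892 neck top z at mid 0.1578357403299347
tcp x,-y,z -0.40514598123124407 -0.0007678434554580088 0.13246934230337934
100 -y 0.00014207808738998253 ctr z 0.15276295326176936
140 -y 0.00033178598617763415 ctr z 0.1527042378458505
180 -y 0.0005214938849652858 ctr z 0.15264552242993165
2 245 410 [(np.float64(-0.2993), np.float64(-0.0296)), (np.float64(-0.2995), np.float64(0.03))] 0.1656
6 245 409 [(np.float64(-0.3008), np.float64(-0.0296)), (np.float64(-0.3008), np.float64(0.0298))] 0.1651
10 245 409 [(np.float64(-0.302), np.float64(-0.0297)), (np.float64(-0.3019), np.float64(0.03))] 0.1655
14 245 409 [(np.float64(-0.3034), np.float64(-0.0298)), (np.float64(-0.3034), np.float64(0.0299))] 0.1657
20 246 409 [(np.float64(-0.3053), np.float64(-0.0295)), (np.float64(-0.3055), np.float64(0.0299))] 0.1658
26 250 405 [(np.float64(-0.3057), np.float64(-0.0297)), (np.float64(-0.3062), np.float64(0.0298))] 0.1593
32 313 339 [(np.float64(-0.3078), np.float64(-0.0053)), (np.float64(-0.3079), np.float64(0.0047))] 0.1585
36 313 340 [(np.float64(-0.3094), np.float64(-0.0053)), (np.float64(-0.3091), np.float64(0.0052))] 0.1583
```

```bash
python3 -m pendant '[{"translation":[5,0,1],"twist":[0,0,0],"grip":-1},{"translation":[12,0,1],"twist":[0,0,0],"grip":-1},{"translation":[20,0,0],"twist":[0,0,0],"grip":-1},{"translation":[26,0,0],"twist":[0,0,0],"grip":-1},{"translation":[28,0,0],"twist":[0,0,0],"grip":-1},{"translation":[26,0,0],"twist":[0,0,0],"grip":-1},{"translation":[20,0,0],"twist":[0,0,0],"grip":-1},{"translation":[12,0,0],"twist":[0,0,0],"grip":-1},{"translation":[5,0,0],"twist":[0,0,0],"grip":-1},{"translation":[0,0,0],"twist":[0,0,0],"grip":-1}]'
python3 -c "
from h import *
snap('wrist','w5')"
python3 neck.py w5 .156
python3 go.py .4111 -.3336 .1312 80.9 0
```

```text
t: 15.4
tool_pos: [0.433, -0.1675, 0.1234]
orientation: [-2.385, -2.032, 0.004]
force: [-0.7, -0.4, -3.3]
opening: 0.0138
neck x -0.21776670837551096 -0.14498620091999573 slope -y 0.002871657388217105 slope z 0.005110937990775748 width 0.012034095929536014 neck top z at mid 0.14819839359738438
tcp x,-y,z -0.2384186035986997 -0.004647740377202912 0.12344045762231197
100 -y -0.0037753807950779567 ctr z 0.14340033439223748
140 -y -0.0036605144995492727 ctr z 0.14360477191186852
180 -y -0.0035456482040205884 ctr z 0.14380920943149955
2 246 405 [(np.float64(-0.1323), np.float64(-0.0329)), (np.float64(-0.1325), np.float64(0.0242))] 0.157
6 245 252 [(np.float64(-0.1336), np.float64(-0.0333)), (np.float64(-0.1336), np.float64(-0.0308))] 0.1572
10 249 249 [(np.float64(-0.135), np.float64(-0.0319)), (np.float64(-0.135), np.float64(-0.0319))] 0.1572
14 254 403 [(np.float64(-0.1364), np.float64(-0.0301)), (np.float64(-0.1364), np.float64(0.0237))] 0.1573
20 246 402 [(np.float64(-0.1383), np.float64(-0.0332)), (np.float64(-0.1385), np.float64(0.0234))] 0.1574
t 15.45 pos [ 0.4329 -0.168   0.1234] toolx yaw 80.84 xz 0.0037 yz -0.0083 F [-0.6  0.8 -2.2] op 0.0137 q [-0.48 -0.17  1.96  0.    1.36 -0.32]
shift mm [-166.9    4.8   -8.4] twist [-0.0083 -0.0037 -0.0011]
```

```bash
python3 -m pendant '[{"translation":[0,2,-4],"twist":[-0.008,-0.004,0],"grip":-1},{"translation":[0,2,-4],"twist":[0,0,0],"grip":-1},{"translation":[4,0,0],"twist":[0,0,0],"grip":-1},{"translation":[6,0,0],"twist":[0,0,0],"grip":-1},{"translation":[8,0,0],"twist":[0,0,0],"grip":-1},{"translation":[8,0,0],"twist":[0,0,0],"grip":-1},{"translation":[6,0,0],"twist":[0,0,0],"grip":-1},{"translation":[4,0,0],"twist":[0,0,0],"grip":-1},{"translation":[0,0,0],"twist":[0,0,0],"grip":-1},{"translation":[0,0,0],"twist":[0,0,0],"grip":-1}]'
python3 -c "
from h import *
snap('wrist','w6')"
python3 neck.py w6 .156 |head -4
python3 go.py .4111 -.3336 .1312 80.9 0
```

```text
t: 16.45
tool_pos: [0.4434, -0.132, 0.1322]
orientation: [2.394, 2.033, -0.001]
force: [-0.1, 0.0, -2.5]
opening: 0.0138
neck x -0.18097166588068447 -0.10820296133439859 slope -y 0.006156185286597965 slope z 0.00017996229137492366 width 0.01205175333607341 neck top z at mid 0.1566414192576302
tcp x,-y,z -0.2013565258437529 -8.29753332980826e-06 0.13214072332383167
100 -y 0.0009955131675136808 ctr z 0.1516452404406615
140 -y 0.0012417605789775993 ctr z 0.1516524389323165
t 16.5 pos [ 0.4433 -0.1321  0.1321] toolx yaw 80.67 xz -0.0012 yz 0.0004 F [ 0.2 -0.1 -2.7] op 0.0136 q [-0.4  -0.19  1.96 -0.    1.37 -0.24]
shift mm [-204.     0.8    1.2] twist [ 0.0004  0.0012 -0.004 ]
```

```bash
python3 -m pendant '[{"translation":[4,0,0],"twist":[0,0,-0.004],"grip":-1},{"translation":[7,0,0],"twist":[0,0,0],"grip":-1},{"translation":[9,0,0],"twist":[0,0,0],"grip":-1},{"translation":[9,0,0],"twist":[0,0,0],"grip":-1},{"translation":[9,0,0],"twist":[0,0,0],"grip":-1},{"translation":[9,0,0],"twist":[0,0,0],"grip":-1},{"translation":[8,0,0],"twist":[0,0,0],"grip":-1},{"translation":[5,0,0],"twist":[0,0,0],"grip":-1},{"translation":[0,0,0],"twist":[0,0,0],"grip":-1},{"translation":[0,0,0],"twist":[0,0,0],"grip":-1}]'
python3 -c "
from h import *
snap('wrist','w7')"
python3 neck.py w7 .156 |head -4
python3 go.py .4111 -.3336 .1312 80.9 0
```

```text
t: 17.5
tool_pos: [0.4536, -0.0671, 0.132]
orientation: [2.389, 2.039, -0.001]
force: [-0.2, 0.2, -1.3]
opening: 0.0139
neck x -0.11521300394360486 -0.042425104306104695 slope -y 0.0014477140130160723 slope z -3.2238305583502525e-05 width 0.012035704224262271 neck top z at mid 0.15655323204364552
tcp x,-y,z -0.1356137759751792 -0.00014747478671347722 0.13203833353774372
100 -y 0.0004055323681095035 ctr z 0.15153041892506885
140 -y 0.0004634409286301464 ctr z 0.15152912939284552
t 17.55 pos [ 0.4536 -0.0672  0.132 ] toolx yaw 80.94 xz -0.0009 yz 0.0003 F [ 0.4  0.  -2.4] op 0.0134 q [-0.26 -0.2   1.97 -0.    1.37 -0.1 ]
shift mm [-269.8   -0.     1.1] twist [0.0003 0.0009 0.0006]
```

```bash
python3 -m pendant '[{"translation":[4,0,0],"twist":[0,0,0],"grip":-1},{"translation":[7,0,0],"twist":[0,0,0],"grip":-1},{"translation":[10,0,0],"twist":[0,0,0],"grip":-1},{"translation":[10,0,0],"twist":[0,0,0],"grip":-1},{"translation":[10,0,0],"twist":[0,0,0],"grip":-1},{"translation":[10,0,0],"twist":[0,0,0],"grip":-1},{"translation":[10,0,0],"twist":[0,0,0],"grip":-1},{"translation":[8,0,0],"twist":[0,0,0],"grip":-1},{"translation":[5,0,0],"twist":[0,0,0],"grip":-1},{"translation":[0,0,0],"twist":[0,0,0],"grip":-1}]'
python3 -c "
from h import *
snap('wrist','w8');snap('scene','s8')
p=cv2.imread('pics/s8.png'); q=cv2.imread('pics/w8.png')
a=cv2.resize(p[170:330,330:530],(700,560)); cv2.imwrite('pics/s8c.png',a)"
python3 neck.py w8 .156 |head -4
python3 go.py
```

```text
t: 18.55
tool_pos: [0.4663, 0.0127, 0.1319]
orientation: [2.39, 2.038, -0.001]
force: [-0.4, 0.4, -3.6]
opening: 0.0135
neck x -0.03439187873398078 -0.016201503872389264 slope -y 6.75325474140204e-05 slope z 0.00457278234995863 width 0.012292654238881404 neck top z at mid 0.15643959483441813
tcp x,-y,z -0.05550667862110544 -0.0002870333744411143 0.13186467129891033
100 -y 0.00016810220856735075 ctr z 0.15172846228076725
140 -y 0.00017080351046391156 ctr z 0.15191137357476558
t 18.65 pos [0.4661 0.0119 0.1319] toolx yaw 80.89 xz -0.0009 yz 0.0 F [-0.2 -0.  -2.9] op 0.0133 q [-0.08 -0.18  1.95 -0.    1.37  0.08]
```

View pics/s8c.png

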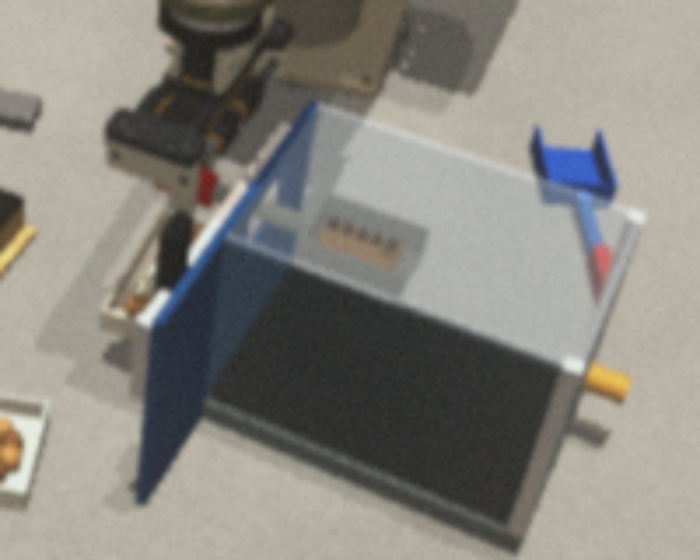

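The crop shows the jaw still in the trough, inside the chamber behind the cover (crop 360,245). I now tip about the slot point, in stages.

```bash
cat > piv.py <<'E'
from h import *
# where slot-plane (x=.004) crosses the neck axis and trough corners, chamber frame, from TCP pose
o=np.array([.4752,.0667,0]);C=R.from_euler('z',80.9,degrees=True)
s=robot.read_state(); Rt=C.inv()*R.from_rotvec(s['orientation']); t=C.inv().apply(np.array(s['tool_pos'])-o)
g=t+Rt.apply([0,0,-.0195]); ax=Rt.apply([1,0,0]); up=-Rt.apply([0,0,1])
k=(.004-g[0])/ax[0]; print('t',s['t'],'neck at slot',np.round(g+k*ax,4),'pitch',np.degrees(np.arcsin(-ax[2])),'yaw',np.degrees(np.arctan2(ax[1],ax[0])),'roll',Rt.as_matrix()[2,1],'k',k)
for n,b,h in(('rearbot',.099,-.015),('reartop',.099,.013),('nosebot',.179,-.015),('nosetop',.179,.013)): print(n,np.round(g+b*ax+h*up,4))
print('F',np.round(s['force'],1),'grip',g)
E
python3 -m pendant '[{"translation":[-0.6,0,-2],"twist":[0,-0.033,0],"grip":-1},{"translation":[-1.1,0,-4],"twist":[0,-0.065,0],"grip":-1},{"translation":[-1.1,0,-4],"twist":[0,-0.065,0],"grip":-1},{"translation":[-1.1,0,-4],"twist":[0,-0.065,0],"grip":-1},{"translation":[-0.6,0,-2],"twist":[0,-0.033,0],"grip":-1},{"translation":[0,0,0],"twist":[0,0,0],"grip":-1},{"translation":[0,0,0],"twist":[0,0,0],"grip":-1},{"translation":[0,0,0],"twist":[0,0,0],"grip":-1},{"translation":[0,0,0],"twist":[0,0,0],"grip":-1},{"translation":[0,0,0],"twist":[0,0,0],"grip":-1}]' 60
python3 piv.py
```

```text
t: 19.65
tool_pos: [0.4656, 0.0047, 0.1488]
orientation: [2.254, 1.906, -0.305]
force: [-0.3, -0.2, -1.5]
opening: 0.0135
t 19.65 neck at slot [ 0.004  -0.0008  0.1506] pitch 15.43378406121887 yaw -0.46738247319558124 roll 0.0007754992775675061 k 0.06385869170192535
rearbot [ 0.0339 -0.0011  0.1268]
reartop [ 0.0413 -0.0011  0.1537]
nosebot [ 0.111  -0.0017  0.1055]
nosetop [ 0.1184 -0.0018  0.1325]
F [-0.3 -0.2 -1.5] grip [-0.05755381 -0.00034183  0.16755732]
```

```bash
python3 -m pendant '[{"translation":[-0.4,0,-2],"twist":[0,-0.033,0],"grip":-1},{"translation":[-0.6,0,-4],"twist":[0,-0.065,0],"grip":-1},{"translation":[-0.6,0,-4],"twist":[0,-0.065,0],"grip":-1},{"translation":[-0.6,0,-4],"twist":[0,-0.065,0],"grip":-1},{"translation":[-0.4,0,-2],"twist":[0,-0.033,0],"grip":-1},{"translation":[0,0,0],"twist":[0,0,0],"grip":-1},{"translation":[0,0,0],"twist":[0,0,0],"grip":-1},{"translation":[0,0,0],"twist":[0,0,0],"grip":-1},{"translation":[0,0,0],"twist":[0,0,0],"grip":-1},{"translation":[0,0,0],"twist":[0,0,0],"grip":-1}]'
python3 piv.py
python3 -c "
from h import *
snap('scene','s9')
p=cv2.imread('pics/s9.png'); cv2.imwrite('pics/s9c.png',cv2.resize(p[170:330,330:530],(700,560)))"
```

```text
t: 20.65
tool_pos: [0.4672, 0.0067, 0.1669]
orientation: [2.09, 1.756, -0.576]
force: [-0.6, 0.1, -1.6]
opening: 0.0136
t 20.65 neck at slot [ 0.004  -0.0025  0.1508] pitch 31.0771169253258 yaw -0.932580808709072 roll 0.006039813077685552 k 0.06355669769159462
rearbot [ 0.0266 -0.003   0.1196]
reartop [ 0.0411 -0.003   0.1436]
nosebot [ 0.0951 -0.0041  0.0783]
nosetop [ 0.1096 -0.0041  0.1023]
F [-0.6  0.1 -1.6] grip [-0.0504274  -0.00160712  0.18357059]
```

View pics/s9c.png

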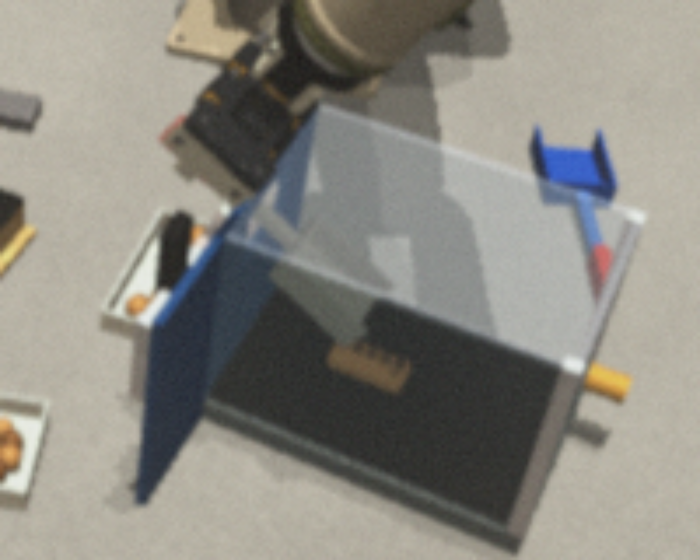

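The jaw appears to be off the nose and on the foam, at crop (370,365). I check its location.

```bash
cat > jaw.py <<'E'
from h import *
import sys
p,d,i=load(sys.argv[1]); o=np.array([.4752,.0667]);a=np.radians(80.9);n=np.array([np.cos(a),np.sin(a)]);e=np.array([n[1],-n[0]])
hsv=cv2.cvtColor(p,cv2.COLOR_RGB2HSV); m=(hsv[...,0]<20)&(hsv[...,1]>80)&(hsv[...,2]>60); m[:225]=0;m[295:]=0;m[:,:405]=0;m[:,470:]=0
v,u=np.nonzero(m); print(len(u),u.mean(),v.mean(),'depth med',np.median(d[m]))
for z in(.035,.045,.055):
    q=np.array([ray(x,y,z,i)[:2] for x,y in zip(u,v)],np.float32)-o.astype(np.float32); c=np.stack([q@n,-q@e],1).astype(np.float32); print(z,c.mean(0),cv2.minAreaRect(c))
P=cloud(d,i)[m]; c=np.c_[(P[:,:2]-o)@n,-(P[:,:2]-o)@e,P[:,2]]; print('cloud',np.percentile(c,[10,50,90],axis=0))
E
python3 jaw.py s9
```

```text
135 434.2888888888889 274.4074074074074 depth med 1.1129377
0.035 [ 0.10925433 -0.00429236] ((0.10842792689800262, -0.0013264846056699753), (0.059020403772592545, 0.03169529139995575), 0.6533653736114502)
0.045 [ 0.11116178 -0.01370967] ((0.11034438014030457, -0.01077595166862011), (0.05838124454021454, 0.03135206177830696), 0.653262734413147)
0.055 [ 0.11306934 -0.02312699] ((0.11226082593202591, -0.020225360989570618), (0.05774213373661041, 0.031008845195174217), 0.6534352898597717)
cloud [[ 0.10599763 -0.09189968  0.11695597]
 [ 0.12667343 -0.09013388  0.12633232]
 [ 0.14730638 -0.08855546  0.13600721]]
```

The jaw lies flat on the foam, centred at about chamber x = 0.11, y = 0, and clear below the nose. Now I level the boat by reversing the tip.

```bash
python3 -m pendant '[{"translation":[0.5,0,2],"twist":[0,0.033,0],"grip":-1},{"translation":[1.1,0,4],"twist":[0,0.065,0],"grip":-1},{"translation":[1.1,0,4],"twist":[0,0.065,0],"grip":-1},{"translation":[1.1,0,4],"twist":[0,0.065,0],"grip":-1},{"translation":[0.5,0,2],"twist":[0,0.033,0],"grip":-1},{"translation":[0,0,0],"twist":[0,0,0],"grip":-1},{"translation":[0,0,0],"twist":[0,0,0],"grip":-1},{"translation":[0,0,0],"twist":[0,0,0],"grip":-1},{"translation":[0,0,0],"twist":[0,0,0],"grip":-1},{"translation":[0,0,0],"twist":[0,0,0],"grip":-1}]'
python3 piv.py; python3 go.py .46 .01 .132 80.9 0
```

```text
t: 21.7
tool_pos: [0.4677, 0.0029, 0.1514]
orientation: [2.258, 1.896, -0.29]
force: [-0.0, -0.1, -1.7]
opening: 0.0137
t 21.7 neck at slot [ 0.004  -0.0036  0.1531] pitch 15.177418546088008 yaw -0.9530543409522338 roll 0.011472523902939876 k 0.06538843137266685
rearbot [ 0.0325 -0.0043  0.1298]
reartop [ 0.0398 -0.0041  0.1569]
nosebot [ 0.1097 -0.0056  0.1089]
nosetop [ 0.117  -0.0054  0.1359]
F [-0.  -0.1 -1.7] grip [-0.05909894 -0.00258123  0.17023056]
t 21.7 pos [0.4677 0.0029 0.1514] toolx yaw 79.95 xz -0.2618 yz 0.0115 F [-0.  -0.1 -1.7] op 0.0137 q [ 0.1  -0.11  1.88 -0.26  1.44  0.32]
shift mm [10.6 -9.1 17.1] twist [ 0.0096  0.265  -0.015 ]
```

```bash
python3 -m pendant '[{"translation":[0.5,-1,2.3],"twist":[0.005,0.033,-0.007],"grip":-1},{"translation":[1.2,-1,4.3],"twist":[0.005,0.065,-0.008],"grip":-1},{"translation":[1.2,-1,4.3],"twist":[0,0.065,0],"grip":-1},{"translation":[1.2,0,4.3],"twist":[0,0.065,0],"grip":-1},{"translation":[0.5,0,2],"twist":[0,0.035,0],"grip":-1},{"translation":[0,0,0],"twist":[0,0,0],"grip":-1},{"translation":[0,0,0],"twist":[0,0,0],"grip":-1},{"translation":[0,0,0],"twist":[0,0,0],"grip":-1},{"translation":[0,0,0],"twist":[0,0,0],"grip":-1},{"translation":[0,0,0],"twist":[0,0,0],"grip":-1}]'
python3 piv.py; python3 go.py .46 .01 .132 80.9 0; python3 -c "
from h import *
snap('wrist','w10')"
python3 neck.py w10 .156 |head -4
```

```text
t: 22.7
tool_pos: [0.4653, 0.0087, 0.1325]
orientation: [-2.379, -2.045, 0.001]
force: [0.1, -0.7, -1.9]
opening: 0.0139
t 22.7 neck at slot [0.004  0.0011 0.1522] pitch -0.14357466984416234 yaw 0.46537023116766224 roll -0.003734896873936944 k 0.06285589086824499
rearbot [0.0402 0.0014 0.1373]
reartop [0.0401 0.0013 0.1653]
nosebot [0.1202 0.0021 0.1375]
nosetop [0.1201 0.002  0.1655]
F [ 0.1 -0.7 -1.9] grip [-0.05885362  0.00057402  0.15201213]
t 22.7 pos [0.4653 0.0087 0.1325] toolx yaw 81.37 xz 0.0025 yz -0.0037 F [ 0.1 -0.7 -1.9] op 0.0139 q [-0.09 -0.18  1.95  0.    1.37  0.06]
shift mm [ 0.5 -5.4  0.5] twist [-0.0037 -0.0025  0.0081]
neck x -0.03855736255763705 -0.014217603736457267 slope -y -0.013920010502497897 slope z 0.00917383894196235 width 0.012232887541197137 neck top z at mid 0.15717962815120265
tcp x,-y,z -0.05878498850317966 -0.0006275707176308792 0.1325166688396945
100 -y -0.001330979027076435 ctr z 0.1528144741060767
140 -y -0.001887779447176351 ctr z 0.1531814276637552
```

```bash
python3 -m pendant '[{"translation":[0,1,1],"twist":[-0.003,-0.002,0.009],"grip":-1},{"translation":[-4,0,0],"twist":[0,0,0],"grip":-1},{"translation":[-8,0,0],"twist":[0,0,0],"grip":-1},{"translation":[-10,0,0],"twist":[0,0,0],"grip":-1},{"translation":[-10,0,0],"twist":[0,0,0],"grip":-1},{"translation":[-10,0,0],"twist":[0,0,0],"grip":-1},{"translation":[-9,0,0],"twist":[0,0,0],"grip":-1},{"translation":[-6,0,0],"twist":[0,0,0],"grip":-1},{"translation":[-3,0,0],"twist":[0,0,0],"grip":-1},{"translation":[0,0,0],"twist":[0,0,0],"grip":-1}]'
python3 -c "
from h import *
snap('wrist','w11')"
python3 neck.py w11 .156 |head -4; python3 go.py .453 -.07 .1315 80.9 0
```

```text
t: 23.75
tool_pos: [0.4557, -0.057, 0.1316]
orientation: [2.393, 2.035, -0.001]
force: [0.6, -1.0, -2.4]
opening: 0.0133
neck x -0.10475950899614672 -0.03216515197645293 slope -y 0.005183899451281516 slope z 0.000557696547806865 width 0.01205282422679585 neck top z at mid 0.1561976362181558
tcp x,-y,z -0.12497606255323515 0.0003793992194152142 0.13161722802445988
100 -y 0.0012725569549545026 ctr z 0.15122872745382956
140 -y 0.0014799129330057633 ctr z 0.15125103531574183
t 23.8 pos [ 0.4558 -0.0568  0.1316] toolx yaw 80.76 xz -0.0005 yz -0.0001 F [ 0.7  0.5 -1.7] op 0.0133 q [-0.24 -0.2   1.97 -0.    1.37 -0.07]
shift mm [-13.5  -0.6   0.1] twist [-0.0001  0.0005 -0.0025]
```

```bash
python3 -m pendant '[{"translation":[-4,-1,0],"twist":[0,0,-0.003],"grip":-1},{"translation":[-8,0,0],"twist":[0,0,0],"grip":-1},{"translation":[-10,0,0],"twist":[0,0,0],"grip":-1},{"translation":[-10,0,0],"twist":[0,0,0],"grip":-1},{"translation":[-10,0,0],"twist":[0,0,0],"grip":-1},{"translation":[-10,0,0],"twist":[0,0,0],"grip":-1},{"translation":[-10,0,0],"twist":[0,0,0],"grip":-1},{"translation":[-10,0,0],"twist":[0,0,0],"grip":-1},{"translation":[-10,0,0],"twist":[0,0,0],"grip":-1},{"translation":[-10,0,0],"twist":[0,0,0],"grip":-1}]'
python3 go.py .4279 -.3363 .1315 80.8 0
```

```text
t: 24.8
tool_pos: [0.4392, -0.1543, 0.1317]
orientation: [2.388, 2.041, -0.001]
force: [-0.6, 0.0, -2.4]
opening: 0.0134
t 24.8 pos [ 0.4392 -0.1543  0.1317] toolx yaw 81.06 xz -0.0005 yz 0.0001 F [-0.6  0.  -2.4] op 0.0134 q [-0.45 -0.18  1.96 -0.    1.37 -0.29]
shift mm [-181.6   17.1    0.3] twist [0.0001 0.0005 0.0045]
```

Out of the slot. Next, back over the rest.

```bash
python3 -m pendant '[{"translation":[-15,0,0],"twist":[0,0,0.004],"grip":-1},{"translation":[-22,0,0],"twist":[0,0,0],"grip":-1},{"translation":[-25,0,0],"twist":[0,0,0],"grip":-1},{"translation":[-25,3,0],"twist":[0,0,0],"grip":-1},{"translation":[-25,4,0],"twist":[0,0,0],"grip":-1},{"translation":[-22,4,0],"twist":[0,0,0],"grip":-1},{"translation":[-18,4,0],"twist":[0,0,0],"grip":-1},{"translation":[-12,2,0],"twist":[0,0,0],"grip":-1},{"translation":[-6,0,0],"twist":[0,0,0],"grip":-1},{"translation":[0,0,0],"twist":[0,0,0],"grip":-1}]'
python3 go.py .4279 -.3363 .0412 80.8 0
```

```text
t: 25.8
tool_pos: [0.4262, -0.337, 0.1312]
orientation: [2.393, 2.035, 0.0]
force: [0.5, 0.4, -2.7]
opening: 0.0135
t 25.8 pos [ 0.4262 -0.337   0.1312] toolx yaw 80.76 xz -0.0001 yz 0.0002 F [ 0.5  0.4 -2.7] op 0.0135 q [-0.76  0.04  1.75  0.    1.36 -0.6 ]
shift mm [ 0.9  1.6 90. ] twist [ 0.0002  0.0001 -0.0007]
```

```bash
python3 -m pendant '[{"translation":[1,2,4],"twist":[0,0,0],"grip":-1},{"translation":[0,0,10],"twist":[0,0,0],"grip":-1},{"translation":[0,0,14],"twist":[0,0,0],"grip":-1},{"translation":[0,0,14],"twist":[0,0,0],"grip":-1},{"translation":[0,0,12],"twist":[0,0,0],"grip":-1},{"translation":[0,0,10],"twist":[0,0,0],"grip":-1},{"translation":[0,0,6],"twist":[0,0,0],"grip":-1},{"translation":[0,0,0],"twist":[0,0,0],"grip":-1},{"translation":[0,0,0],"twist":[0,0,0],"grip":-1},{"translation":[0,0,0],"twist":[0,0,0],"grip":-1}]'
python3 -c "
from h import *
snap('wrist','w12')"
python3 go.py .4279 -.3363 .0412 80.8 0; python3 neck.py w12 .085|head -4
```

```text
t: 26.8
tool_pos: [0.4277, -0.3319, 0.0527]
orientation: [-2.386, -2.036, -0.001]
force: [-0.2, -0.0, -2.4]
opening: 0.0136
t 26.85 pos [ 0.4279 -0.332   0.053 ] toolx yaw 80.94 xz 0.003 yz -0.0028 F [ 0.3  0.3 -1.6] op 0.0136 q [-0.76  0.12  1.81  0.    1.21 -0.6 ]
shift mm [-4.3  0.7 11.8] twist [-0.0028 -0.0029  0.0025]
neck x -0.38073332132655086 -0.3080711325801563 slope -y 0.0015412669708875987 slope z 0.005051152838921641 width 0.012046450187408703 neck top z at mid 0.07759022937428219
tcp x,-y,z -0.4011423146356743 0.01635905881898498 0.052968873436348346
100 -y 0.01680011246760046 ctr z 0.07277342874278893
140 -y 0.016861763146435966 ctr z 0.07297547485634578
```

```bash
python3 -m pendant '[{"translation":[-4,0,0],"twist":[-0.003,-0.003,0.002],"grip":-1},{"translation":[0,0,4],"twist":[0,0,0],"grip":-1},{"translation":[0,0,4],"twist":[0,0,0],"grip":-1},{"translation":[0,0,3],"twist":[0,0,0],"grip":-1},{"translation":[0,0,1],"twist":[0,0,0],"grip":-1},{"translation":[0,0,0],"twist":[0,0,0],"grip":-1},{"translation":[0,0,0],"twist":[0,0,0],"grip":-1},{"translation":[0,0,0],"twist":[0,0,0],"grip":-1},{"translation":[0,0,0],"twist":[0,0,0],"grip":-1},{"translation":[0,0,0],"twist":[0,0,0],"grip":-1}]'
python3 go.py .4279 -.3363 .0406 80.8 0
```

```text
t: 27.85
tool_pos: [0.4282, -0.3374, 0.0416]
orientation: [2.39, 2.034, 0.001]
force: [0.6, -0.3, -1.9]
opening: 0.0135
t 27.85 pos [ 0.4282 -0.3374  0.0416] toolx yaw 80.81 xz -0.0021 yz 0.003 F [ 0.6 -0.3 -1.9] op 0.0135 q [-0.76  0.14  1.82 -0.    1.18 -0.6 ]
shift mm [ 1.  -0.4  1. ] twist [0.003  0.0021 0.0001]
```

```bash
python3 -m pendant '[{"translation":[0,0,1],"twist":[0,0,0],"grip":-1},{"translation":[0,0,0.5],"twist":[0,0,0],"grip":-1},{"translation":[0,0,0],"twist":[0,0,0],"grip":0},{"translation":[0,0,0],"twist":[0,0,0],"grip":0},{"translation":[0,0,0],"twist":[0,0,0],"grip":0},{"translation":[0,0,0],"twist":[0,0,0],"grip":0},{"translation":[0,0,0],"twist":[0,0,0],"grip":0},{"translation":[0,0,0],"twist":[0,0,0],"grip":0},{"translation":[0,0,0],"twist":[0,0,0],"grip":0.3},{"translation":[0,0,0],"twist":[0,0,0],"grip":0.3}]' 20
python3 -m pendant '[{"translation":[0,0,-6],"twist":[0,0,0],"grip":0.3},{"translation":[0,0,-15],"twist":[0,0,0],"grip":0.3},{"translation":[0,0,-25],"twist":[0,0,0],"grip":0.3},{"translation":[0,0,-35],"twist":[0,0,0],"grip":0.3},{"translation":[0,0,-35],"twist":[0,0,0],"grip":0.3},{"translation":[0,0,-35],"twist":[0,0,0],"grip":0.3},{"translation":[20,0,-35],"twist":[0,0,0],"grip":0.3},{"translation":[20,0,-20],"twist":[0,0,0],"grip":0.3},{"translation":[0,0,0],"twist":[0,0,0],"grip":0.3},{"translation":[0,0,0],"twist":[0,0,0],"grip":0.3}]'
python3 -c "
from h import *
snap('wrist','w13');snap('scene','s13')"
python3 go.py; python3 jaw.py s13
```

```text
t: 28.85
tool_pos: [0.4291, -0.3381, 0.0413]
orientation: [2.388, 2.032, 0.001]
force: [-0.7, -0.0, -0.3]
opening: 0.0577
t: 29.85
tool_pos: [0.4342, -0.2967, 0.2659]
orientation: [2.383, 2.027, 0.003]
force: [0.3, -0.1, -0.9]
opening: 0.0606
t 29.95 pos [ 0.4338 -0.2968  0.2647] toolx yaw 80.72 xz -0.0054 yz 0.0095 F [ 0.4 -0.1 -0.7] op 0.0606 q [-0.7  -0.1   1.64  0.    1.59 -0.54]
136 434.6617647058824 274.7352941176471 depth med 1.1127392
0.035 [ 0.11055407 -0.00491588] ((0.10950945317745209, -0.0011929087340831757), (0.05896085128188133, 0.03165367990732193), 1.401311993598938)
0.045 [ 0.11244746 -0.01432644] ((0.11141417920589447, -0.010643800720572472), (0.058322347700595856, 0.03131090849637985), 1.4013047218322754)
0.055 [ 0.11434091 -0.02373701] ((0.11331893503665924, -0.02009469084441662), (0.05768387019634247, 0.03096814453601837), 1.4012932777404785)
cloud [[ 0.10606228 -0.09236751  0.11677689]
 [ 0.12835258 -0.09033324  0.12547748]
 [ 0.14885948 -0.08864257  0.13464068]]
```

View pics/w13.png

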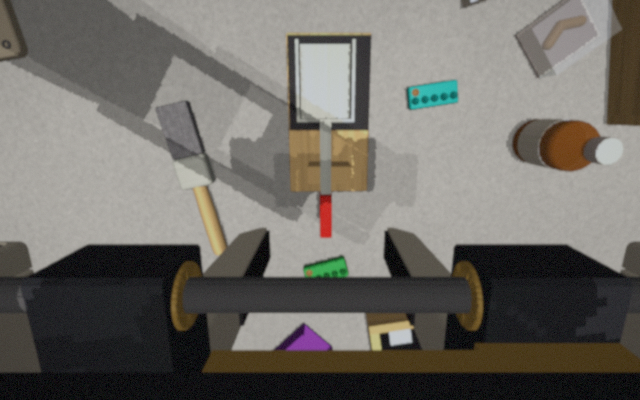

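View pics/s13.png

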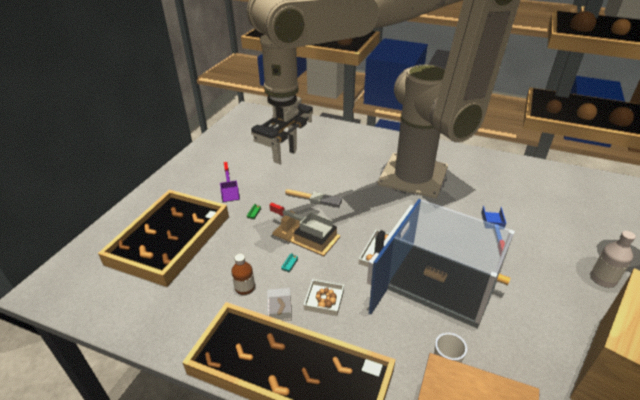

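The wrist view shows the empty boat back on its rest with the trough centred over the foam (about 325,80). The scene view shows the jaw on the foam bed at (435,274) and the shutter tab still at its open end. I do one flatness check and then hand in.

```bash
python3 -c "
from boat import *
p,d,i=load('w13'); P=cloud(d,i)
red,rr,Pr,q=meas('w13',np.s_[185:240,305:345],.074); print('handle',rr,np.median(Pr,0))
for r in(135,150,165,180): print(r,np.round(P[r,325],4))
f=[np.median(P[a],axis=(0,1)) for a in(np.s_[50:110,310:340],)]; print('trough floor',f, 'foam',P[80,293],P[80,366])
c0=np.array([.4268,-.34]);print('shift of handle',np.array(rr[0])-c0)
from plant import robot
robot.close_job()"
```

```text
handle ((0.42790523171424866, -0.34104371070861816), (0.04824747517704964, 0.01126125082373619), 80.95369720458984) [ 0.42818256 -0.34004576  0.07398058]
135 [ 0.4423 -0.2533  0.0644]
150 [ 0.4397 -0.2692  0.066 ]
165 [ 0.437  -0.2858  0.0637]
180 [ 0.4343 -0.3024  0.0645]
trough floor [array([ 0.45122245, -0.19557472,  0.04824582])] foam [ 0.41704267 -0.19013845  0.04443086] [ 0.49638038 -0.20293218  0.04485113]
shift of handle [ 0.00110523 -0.00104371]
the job is handed in; nothing more can be done
```

The job is done and handed in at about 30 s of the 70 s allowed; the hand-in gives no verdict. I opened the shutter by its tab, slid the boat level through the slot and tipped it to about 31°. The jaw slid onto the foam, and I drew the boat out, set it on its rest and let go.

**Last checks:**
- **Jaw:** it lies flat on the foam at about chamber x 0.11, y −0.005 m. I got this by casting rays onto the foam height, because the depth camera only reads the clear box around it.
- **Boat:** the handle is within 1.5 mm of where it started, yaw is 81.0°, and the neck and trough floor heights fit a flat lie. It is empty and released.
- **Shutter:** I measured it at its 120 mm stop after opening. In the final picture the tab is still at the open end.
- **Robot:** the gripper is about 0.2 m clear of the boat, and the bystanders look unmoved in the pictures, though I did not measure them.

No check failed. I saw no sign of the boat touching the chamber: the wrist force readings between moves stayed near the boat's own weight. I took no readings during the moves themselves.

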